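# Bed a setting collar and its punch in the conical die

### The job

Get the setting die ready for the mallet: set the larger brass collar, narrow end down, into the conical die and bed it with a light downward push of about 6 N for half a second, then let go of it. Then stand the larger steel punch in the collar and lean on it with a steady 13 N or so for a full second so that everything seats, and let go, leaving both upright and fully home. Never push harder than 12 N on the collar by itself or 18 N on the punch, and leave everything else where it is.

Things in the scene. Friction and masses are not known exactly. Their poses are not given: they have to be found in the camera images.
- stand: Die stand, fixed to the bench: dark square base 116 x 116 x 12 mm, grey pillar, and on it a round steel die, 74 mm in diameter and 26 mm tall, with a conical hole in its top. Origin at the centre of the base's underside, z up. This reading does NOT show where the die is: it floats, resting up to 4 mm off the stand's centre along each of the stand's x and y; 1 to 2 N slides it, up to 6 mm each way.
- die_ref (a point): A point of the stand, on its centre line, 66 mm above the bench: the die's top face when its height screw is at 0. The screw is set anywhere from 0 to 14 mm up, so the true top face is 66 to 80 mm above the bench. The hole is 45 mm in diameter at the top face and narrows by 0.75 mm per mm of depth; polished, slippery.
- die (a joint): How far the die has sunk on the rubber pad under it, in m: 0 with the die empty, growing as it is pushed straight down, about 1 mm per 12 N of push and weight resting in it; it springs back.
- collar: The larger brass collar, open at both ends, standing narrow end down on the bench: 42 mm tall, wall 3 mm. Outside 30 mm in diameter at the foot, tapering to 48 mm at 24 mm up (the die's taper), then a straight band of 48 mm up to the top, by which it can be gripped. Origin at the centre of the foot, z up. 0.10 to 0.16 kg. Fully home, its foot lies 20 mm below the die's top face.
- collar_rim (a point): Centre of the larger collar's mouth, 42 mm above its foot. Inside, the collar is 42 mm in diameter from the mouth down to 24 mm above the foot, and then tapers to 24 mm at the foot.
- punch: The larger steel punch, standing on its flat foot in one of the two recesses of the rack, foot 7 mm above the bench: 92 mm tall; cone 26 mm in diameter at the foot widening to 40 mm at 19 mm up (matching the collar's inside), then a straight shaft of 28 mm to the top. Origin at the centre of the foot, z up. 0.3 to 0.5 kg. Fully home, its foot is 2.7 mm above the collar's foot.
- rack: Wooden punch rack, fixed, 66 x 150 x 16 mm, with two round recesses of 37 mm diameter, 9 mm deep, at 40 mm either side of its centre along its own y. The two punches stand in them in either order. Origin under its centre.
- punch_small: Bystander: the smaller steel punch in the rack, shaft 17 mm in diameter, 78 mm tall; too small for the collar. Origin at the centre of its foot.
- collar_small: Bystander: the smaller brass collar standing on the bench, 38 mm across the top, 42 mm tall; too small for the die. Origin at the centre of its foot.
- bottle_tall: Bystander: black resin bottle, 48 mm in diameter, 147 mm tall with its nozzle. Origin under its centre.
- bottle_short: Bystander: black resin bottle, 48 mm in diameter, 127 mm tall with its nozzle. Origin under its centre.
- mix_cup: Bystander: small white open mixing cup, 62 mm across, 55 mm tall. Origin under its centre.
- bead_jar: Bystander: low clear jar with a white lid, 48 mm in diameter, 34 mm tall. Origin under its centre.
- file: Bystander: flat file with a wooden handle lying on the bench, 185 mm long, 12 mm thick. Origin near its middle, x along its length.
Things that resemble listed ones, but are neither listed nor needed, are in the scene too. What is shaped like the collar but purple is not meant.

How it is judged:
By the outcome, as a careful person would: the job done as asked, in the order asked, and still so for the second after the job is handed in, with the robot touching nothing.
It also fails if it takes over 69 s, if anything falls off the work surface, if the arm or the gripper's body presses on something with over 40 N, if the wrist force passes 120 N, or if a joint passes its speed limit or range.

### The arm

A 6-joint arm with a two-finger parallel gripper is mounted at the origin on the work surface. World frame = base frame: x ahead of the robot, y to its left, z up, the work surface at z = 0. Lengths are in mm, angles in rad, forces in N, time in s.
With the tool pointing down it reaches from about 350 to 775 mm from the base axis. Payload 7.3 kg.
Tool frame: the origin (TCP) lies at the very end of the fingers, on their centre line; the grasp point (between the pads) lies 19 mm behind it; z points along the fingers, y is the line along which they close (so a half turn about z gives the same grasp; the last joint's range is limited). The gripper opens to 92 mm and grips with 3 to 60 N. Pads are 19 mm wide; open, the fingers measure 130 mm over their backs; the gripper's body (75 mm by 190 mm) begins 47 mm behind the grasp point.
Start: joints at [-1.305, 0.342, 1.524, -0, 1.275, -0.146], TCP at [210.16, -481.121, 226.741] pointing down, gripper open.
Joint ranges: [-2.53, 2.53], [-0.77, 2.02], [0.04, 2.7], [-1, 4.14], [0.28, 2.66], [-3.11, 3.11]. Speed limits (rad/s): [2.57, 2.57, 3.14, 3.14, 3.14, 3.14].

### API

Orientations are given as [roll, pitch, yaw] about the fixed x, y, z axes, in that order (R = Rz(yaw) Ry(pitch) Rx(roll)).
In Python, from plant import get_obs, capture, close_job gives the robot as it stands. The module is installed in compiled form; this text tells all that it offers.
- The arm moves only by the shell command python3 -m handwheel 'ROWS'. ROWS is JSON, a list of rows, each a list of 3 entries, a list of its own where there are three numbers: the turn, a rotation vector about the tool's x, y, z in degrees, then the shift along the tool's x, y, z in m, then the opening, from 0 (shut) to 1 (fully open). A call has 1 to 12 rows; each row is the pose to reach, as a shift and turn from the pose commanded when the call began, along the tool's axes at that moment; what a row does not reach only later rows make up. A row lasts 1/10 s, in which the tool goes at most 50 mm and 8.59 degrees, less where a joint would pass 70% of its speed; a pose out of reach is approached as far as the arm can. A call with a gripper value outside its range is refused whole. The fingers move at their own pace and stop on an object; the grip force is fixed at half the most. Time passes only in rows, so rows that repeat a pose let the fingers close. It gives the time, the measured TCP pose, the force, the opening and the grip force at its end, in the units of the state.
- get_obs(): the state, without advancing time (a new reading comes with each control period).
- capture(name): name is "scene" or "top"; returns a dict with "image" (384x512x3 uint8, red, green, blue), "depth" (384x512 float32, mm along the optical axis (not along the pixel's ray), 0 where there is no reading), "fx", "fy", "cx", "cy" (pixels), "camera_from_world" (4x4, takes a point from world to camera coordinates). Camera axes: x right, y down, z forward; pixel columns grow to the right and rows downward; lengths in mm; the calibration is good to about 2 mm. A picture is of the moment at which its call begins.
- close_job(): hands the job in; it is judged then, once.
The state is a dict: "time": time; "joint_positions": joint angles; "dq": joint speeds; "tau": joint torques, N m; "tool_pos": TCP position; "tcp_rot": TCP orientation; "contact_force": force on the tool from outside, world axes, zero at the start; "moment": the same for the moment, N m; "grip_width": finger opening in mm; "finger_force": force on a finger pad.
Only numpy, scipy, OpenCV 4.12 (cv2) and the standard library are available. Lean on these libraries where they do the work, as an engineer would, in place of code of your own. Each camera call takes 0.05 s, during which the arm holds its last target. There are 200 camera calls.

## Working session

There is one attempt and no reset: what is moved stays moved. The work goes in short steps, Python scripts to look and compute and a shell command to move; the robot and the scene stay as the last step left them, time stands still between calls to the robot, and variables do not carry over. Pictures are saved under pics/ and viewed, at most 10 in all, crops included, and the job is handed in when it is done.

```bash
mkdir -p pics; cat > h.py <<'E'
import numpy as np, cv2
from plant import get_obs, capture
def snap(n,f=None):
    c=capture(n)
    if f: cv2.imwrite('pics/'+f,cv2.cvtColor(c['image'],cv2.COLOR_RGB2BGR))
    return c
def cloud(c):
    d=c['depth'];v,u=np.mgrid[:d.shape[0],:d.shape[1]]
    p=np.stack([(u-c['cx'])/c['fx']*d,(v-c['cy'])/c['fy']*d,d],-1)
    T=np.linalg.inv(c['camera_from_world']);return p@T[:3,:3].T+T[:3,3]
def ray(c,u,v,z):
    T=np.linalg.inv(c['camera_from_world']);r=T[:3,:3]@np.array([(u-c['cx'])/c['fx'],(v-c['cy'])/c['fy'],1])
    return T[:3,3]+r*(z-T[2,3])/r[2]
E
python3 - <<'E'
from h import *
o=get_obs();print({k:np.round(v,3).tolist() for k,v in o.items()})
for n in('scene','top'):
    c=snap(n,n+'0.png');print(n,c['fx'],c['cx'],c['cy'],np.round(np.linalg.inv(c['camera_from_world']),3).tolist())
    np.savez(''+n+'0.npz',**c)
E
```

```text
{'time': 0.0, 'joint_positions': [-1.305, 0.343, 1.525, 0.0, 1.275, -0.146], 'dq': [0.001, -0.002, -0.001, 0.001, 0.0, 0.001], 'tau': [0.001, -43.124, -24.422, 0.072, 0.056, -0.0], 'tool_pos': [210.048, -480.708, 226.026], 'tcp_rot': [-3.14, -0.0, 0.412], 'contact_force': [0.185, -0.17, -0.33], 'moment': [-0.05, 0.046, 0.006], 'finger_force': 0.0, 'grip_width': 92.01}
scene 474.80550379623037 256.83301113415644 186.67620434255107 [[-0.661, 0.481, -0.576, 1249.183], [0.75, 0.433, -0.499, 533.148], [0.01, -0.762, -0.647, 829.92], [0.0, 0.0, 0.0, 1.0]]
top 457.75917448872264 254.552364980395 190.0182418661034 [[-0.008, -0.99, 0.137, 390.767], [-1.0, 0.006, -0.016, -53.904], [0.015, -0.137, -0.99, 1302.268], [0.0, 0.0, 0.0, 1.0]]
```

View pics/scene0.png

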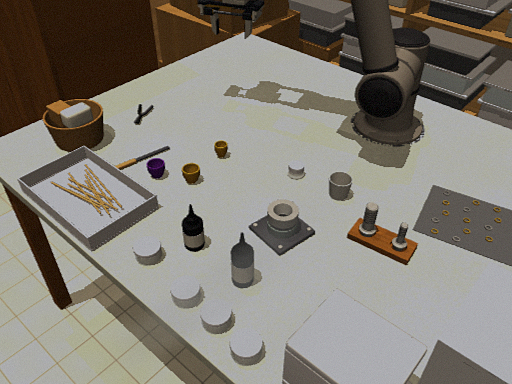

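View pics/top0.png

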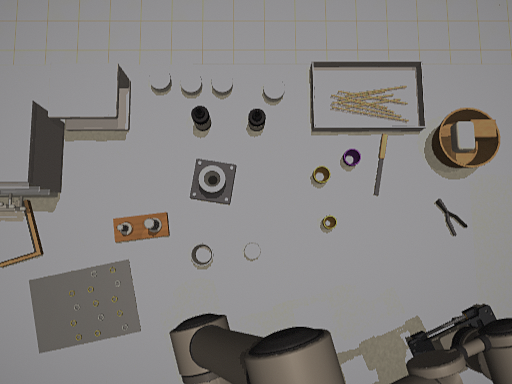

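Scene view: collar-like things are purple (156,168; excluded), large brass (191,173) and small brass (221,148). The punches are at (370,220), which is taller and thicker, and (401,238). The die stand is at (283,222). In the top view these are purple (351,157), large brass (320,175), small brass (329,222), punches (152,224) and (125,229), and die (211,180). Next I'll measure them and check with a crop.

```bash
cat > m.py <<'E'
from h import *
def circ(P):
    A=np.c_[2*P[:,:2],np.ones(len(P))];s=np.linalg.lstsq(A,(P[:,:2]**2).sum(1),rcond=None)[0]
    return s[:2].round(1),round(2*np.sqrt(s[2]+s[0]**2+s[1]**2),1)
def band(c,xy,r,z0,z1):
    W=cloud(c);m=(c['depth']>0)&(np.hypot(W[...,0]-xy[0],W[...,1]-xy[1])<r)&(W[...,2]>z0)&(W[...,2]<z1)
    return W[m]
def show(c,xy,r,z0,z1,t):
    P=band(c,xy,r,z0,z1)
    if len(P)<8: print(t,'few',len(P));return
    (e,d,a)=cv2.minEnclosingCircle(P[:,:2].astype(np.float32))+(0,)
    print(t,'n',len(P),'zmed %.1f'%np.median(P[:,2]),'p95 %.1f'%np.percentile(P[:,2],95),'enc',np.round(e,1),'D %.1f'%(2*d),'mid',((P.min(0)+P.max(0))/2).round(1),'mean',P.mean(0).round(1))
E
python3 - <<'E'
from m import *
S=dict(np.load('scene0.npz'));T=dict(np.load('top0.npz'))
for c,t in((S,'S'),(T,'T')): c['fx']=float(c['fx'])
c=T
for n,(u,v,z) in dict(collar=(320,172,42),small=(329,221,42),purple=(351,156,42),pA=(152,224,99),pB=(125,229,85),die=(211,178,72)).items():
    r=ray(T,u,v,z);print(n,r.round(0))
    zs={'pA':(75,110),'pB':(60,100),'die':(55,90)}.get(n,(34,50))
    for c,t in((S,'S'),(T,'T')): show(c,r,38 if n!='die' else 50,*zs,t)
W=cloud(T)
for n,(x,y) in dict(cup=(202,255),jar=(252,250),b1=(201,118),b2=(256,118)).items(): print(n,ray(T,x,y,40).round(0))
# stand base corners
hsv=cv2.cvtColor(T['image'],cv2.COLOR_RGB2HSV)
r=ray(T,211,178,12);m=((np.hypot(W[...,0]-r[0],W[...,1]-r[1])<95)&(W[...,2]>7)).astype(np.uint8)
k=cv2.findContours(m,cv2.RETR_EXTERNAL,cv2.CHAIN_APPROX_NONE)[0];k=max(k,key=cv2.contourArea)
q=cv2.boxPoints(cv2.minAreaRect(k));P=np.array([ray(T,a,b,12) for a,b in q]);print('base',P.round(1).tolist(),P.mean(0).round(1),np.linalg.norm(np.diff(P,axis=0),axis=1))
a=cv2.resize(T['image'][130:240,300:370],None,fx=5,fy=5);b=cv2.resize(T['image'][130:240,110:240],None,fx=3.5,fy=5)
cv2.imwrite('pics/c1.png',cv2.cvtColor(np.hstack([a,b])[:,:800],cv2.COLOR_RGB2BGR))
E
```

```text
collar [ 615. -258.   42.]
S n 103 zmed 39.3 p95 43.4 enc [ 610.5 -258.7] D 52.6 mid [ 609.6 -260.    39.3] mean [ 610.  -258.4   39.2]
T n 73 zmed 41.7 p95 46.3 enc [ 609.1 -261.4] D 49.6 mid [ 608.7 -260.4   41.4] mean [ 609.5 -259.9   41.7]
small [ 478. -279.   42.]
S n 73 zmed 39.6 p95 42.9 enc [ 474.4 -281.2] D 46.3 mid [ 474.9 -278.7   39.5] mean [ 474.8 -278.3   39.2]
T n 59 zmed 41.5 p95 44.6 enc [ 474.8 -280.4] D 38.2 mid [ 473.9 -280.    39.8] mean [ 473.9 -281.1   40.9]
purple [ 661. -346.   42.]
S n 109 zmed 39.7 p95 43.6 enc [ 659.1 -347.3] D 55.3 mid [ 658.1 -345.4   39.7] mean [ 659.7 -345.1   39.4]
T n 79 zmed 41.5 p95 47.6 enc [ 657.1 -348.3] D 49.0 mid [ 657.7 -348.4   42.1] mean [ 658.4 -347.8   41.7]
pA [469. 196.  99.]
S n 162 zmed 95.2 p95 100.0 enc [473.1 207.1] D 31.1 mid [473.6 208.2  88.3] mean [476.9 210.1  91.8]
T n 108 zmed 98.4 p95 102.3 enc [470.6 205.5] D 29.0 mid [470.  205.   90.3] mean [470.2 203.7  96.6]
pB [458. 270.  85.]
S n 93 zmed 77.1 p95 86.0 enc [462.6 288. ] D 19.3 mid [463.  287.   73.5] mean [466.  288.2  75.4]
T n 47 zmed 83.4 p95 87.8 enc [461.9 284.7] D 17.4 mid [461.6 284.   75.8] mean [461.3 283.   80.4]
die [595.  45.  72.]
S n 579 zmed 67.8 p95 71.1 enc [593.9  44. ] D 79.1 mid [594.1  45.7  64. ] mean [596.3  47.1  66.1]
T n 468 zmed 69.1 p95 73.8 enc [593.   43.9] D 74.7 mid [592.6  42.6  65.6] mean [593.   43.2  68.1]
cup [388.  71.  40.]
jar [400. -66.  40.]
b1 [773.  77.  40.]
b2 [773. -80.  40.]
base [[547.8, 110.7, 12.0], [662.4, 93.1, 12.0], [642.4, -21.7, 12.0], [528.1, -2.7, 12.0]] [595.2  44.9  12. ] [116.00046996 116.51411223 115.89630461]
```

View pics/c1.png

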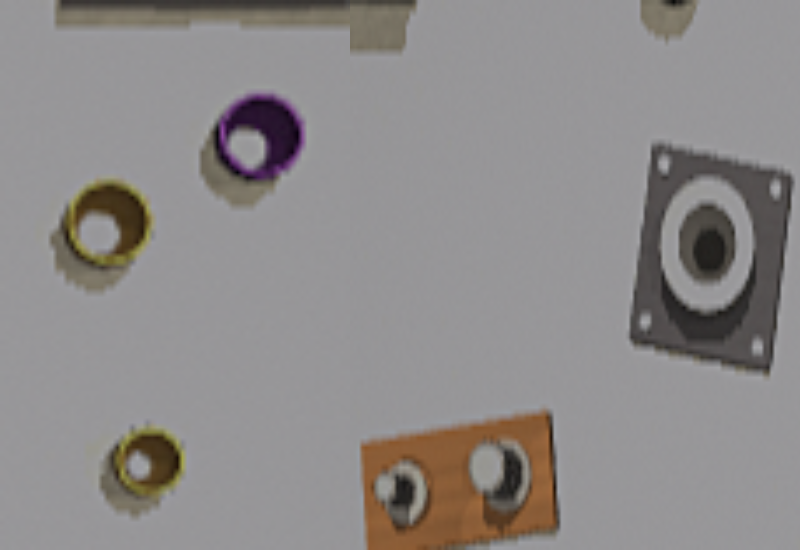

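The large brass collar (320,175) measures 48–50 mm across its mouth, so it is the right one; the purple one and the 38 mm one are excluded. It stands at about (609.5,-260). The large punch (shaft 28–29 mm, top at 99) is at about (470.5,205) and the die at about (593,44). I'll move above the collar with the fingers closing along world x, so that tool x = +Y, y = +X and z = down.

```bash
python3 -m handwheel '[[[0,0,-66.4],[0.454,-0.043,0.076],1],[[0,0,-66.4],[0.454,-0.043,0.076],1],[[0,0,-66.4],[0.454,-0.043,0.076],1],[[0,0,-66.4],[0.454,-0.043,0.076],1],[[0,0,-66.4],[0.454,-0.043,0.076],1],[[0,0,-66.4],[0.454,-0.043,0.076],1],[[0,0,-66.4],[0.454,-0.043,0.076],1],[[0,0,-66.4],[0.454,-0.043,0.076],1],[[0,0,-66.4],[0.454,-0.043,0.076],1],[[0,0,-66.4],[0.454,-0.043,0.076],1],[[0,0,-66.4],[0.454,-0.043,0.076],1],[[0,0,-66.4],[0.454,-0.043,0.076],1]]'
python3 - <<'E'
from m import *
c=snap('scene','s1.png');show(c,(609.5,-260),38,30,47,'collar S')
t=snap('top')
for cc in (c,t):
    b=band(cc,(594,44),42,62,85); h=np.histogram(b[:,2],np.arange(60,85));print(dict(zip(h[1],h[0])))
# colour-contour centres: brass band in scene, top annulus in top
for cc,n in((t,'top'),(c,'scene')):
    W=cloud(cc);P=W.reshape(-1,3)
    m=((np.hypot(W[...,0]-594,W[...,1]-44)<46)&(W[...,2]>63.5)&(cc['depth']>0)).astype(np.uint8)
    k=max(cv2.findContours(m,0,1)[0],key=cv2.contourArea);e=cv2.fitEllipse(k)
    print(n,e,ray(cc,*e[0],69).round(1))
o=get_obs();print(np.round(o['tool_pos'],1),np.round(o['tcp_rot'],3),np.round(o['contact_force'],2))
E
```

```text
time: 1.3
tool_pos: [608.0, -260.6, 150.5]
tcp_rot: [-3.14, 0.0, 1.57]
contact_force: [-0.0, -0.6, 0.3]
grip_width: 91.5
finger_force: 0.0
collar S n 148 zmed 37.6 p95 42.3 enc [ 609.  -260.2] D 54.0 mid [ 608.9 -260.1   37.2] mean [ 609.4 -258.7   37. ]
{np.int64(60): np.int64(0), np.int64(61): np.int64(0), np.int64(62): np.int64(13), np.int64(63): np.int64(16), np.int64(64): np.int64(25), np.int64(65): np.int64(17), np.int64(66): np.int64(52), np.int64(67): np.int64(54), np.int64(68): np.int64(108), np.int64(69): np.int64(99), np.int64(70): np.int64(53), np.int64(71): np.int64(21), np.int64(72): np.int64(4), np.int64(73): np.int64(2), np.int64(74): np.int64(0), np.int64(75): np.int64(0), np.int64(76): np.int64(0), np.int64(77): np.int64(0), np.int64(78): np.int64(0), np.int64(79): np.int64(0), np.int64(80): np.int64(0), np.int64(81): np.int64(0), np.int64(82): np.int64(0), np.int64(83): np.int64(0)}
{np.int64(60): np.int64(0), np.int64(61): np.int64(0), np.int64(62): np.int64(7), np.int64(63): np.int64(11), np.int64(64): np.int64(8), np.int64(65): np.int64(19), np.int64(66): np.int64(26), np.int64(67): np.int64(42), np.int64(68): np.int64(68), np.int64(69): np.int64(62), np.int64(70): np.int64(57), np.int64(71): np.int64(47), np.int64(72): np.int64(32), np.int64(73): np.int64(22), np.int64(74): np.int64(12), np.int64(75): np.int64(2), np.int64(76): np.int64(1), np.int64(77): np.int64(0), np.int64(78): np.int64(0), np.int64(79): np.int64(0), np.int64(80): np.int64(0), np.int64(81): np.int64(0), np.int64(82): np.int64(0), np.int64(83): np.int64(0)}
top ((211.70472717285156, 178.954833984375), (26.136249542236328, 26.378273010253906), 146.53076171875) [592.9  43.2  69. ]
scene ((282.2259521484375, 210.38983154296875), (22.41380500793457, 31.085811614990234), 93.48345184326172) [595.9  47.1  69. ]
[ 607.7 -261.4  151.2] [-3.141  0.     1.569] [ 0.23 -0.15 -0.52]
```

View pics/s1.png

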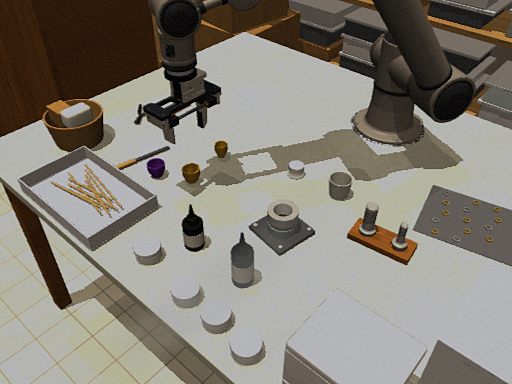

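The gripper hangs directly above the large brass collar (191,173), with the neighbours well clear. Descend and close on the band.

```bash
python3 -m handwheel '[[[0,0,0],[0.0,0.001,0.04],1],[[0,0,0],[0.0,0.001,0.08],1],[[0,0,0],[0.0,0.001,0.11],1],[[0,0,0],[0.0,0.001,0.124],1],[[0,0,0],[0.0,0.001,0.124],1],[[0,0,0],[0.0,0.001,0.124],1],[[0,0,0],[0.0,0.001,0.124],0.75],[[0,0,0],[0.0,0.001,0.124],0.62],[[0,0,0],[0.0,0.001,0.124],0.55],[[0,0,0],[0.0,0.001,0.124],0.4],[[0,0,0],[0.0,0.001,0.124],0.4],[[0,0,0],[0.0,0.001,0.124],0.4]]'
```

```text
time: 2.6
tool_pos: [609.9, -259.9, 26.8]
tcp_rot: [-3.141, 0.0, 1.571]
contact_force: [-0.7, -0.2, 0.5]
grip_width: 48.5
finger_force: 0.3
```

```bash
python3 -m handwheel '[[[0,0,0],[0,0,0],0],[[0,0,0],[0,0,0],0],[[0,0,0],[0,0,0],0],[[0,0,0],[0,0,-0.03],0],[[0,0,0],[0,0,-0.08],0],[[0,0,0],[0,0,-0.12],0],[[0,0,0],[0,0,-0.12],0],[[0,0,0],[0,0,-0.12],0]]'
```

```text
time: 3.4
tool_pos: [610.2, -260.1, 147.3]
tcp_rot: [3.14, 0.001, 1.571]
contact_force: [0.4, -0.3, -2.3]
grip_width: 47.0
finger_force: 30.0
```

```bash
python3 -m handwheel '[[[0,0,0],[0.3045,-0.016,0],0],[[0,0,0],[0.3045,-0.016,0],0],[[0,0,0],[0.3045,-0.016,0],0],[[0,0,0],[0.3045,-0.016,0],0],[[0,0,0],[0.3045,-0.016,0],0],[[0,0,0],[0.3045,-0.016,0],0],[[0,0,0],[0.3045,-0.016,0],0],[[0,0,0],[0.3045,-0.016,0],0],[[0,0,0],[0.3045,-0.016,0.03],0],[[0,0,0],[0.3045,-0.016,0.04],0],[[0,0,0],[0.3045,-0.016,0.04],0],[[0,0,0],[0.3045,-0.016,0.04],0]]'
python3 - <<'E'
from m import *
c=snap('scene');o=get_obs()
print(np.round(o['tool_pos'],1),np.round(o['tcp_rot'],3),np.round(o['contact_force'],2),o['finger_force'])
x,y=o['tool_pos'][:2]
show(c,(x,y),32,82,100,'collar')
W=cloud(c);h=cv2.cvtColor(c['image'],cv2.COLOR_RGB2HSV)
im=cv2.resize(c['image'][130:260,215:350],None,fx=4.4,fy=4.4,interpolation=2);cv2.imwrite('pics/d1.png',cv2.cvtColor(im,cv2.COLOR_RGB2BGR))
E
```

```text
time: 4.6
tool_pos: [594.2, 43.4, 106.7]
tcp_rot: [-3.141, 0.0, 1.569]
contact_force: [0.1, 0.8, -1.0]
grip_width: 46.7
finger_force: 30.0
[594.6  43.6 107.3] [3.141 0.    1.57 ] [ 1.09  0.17 -0.33] 29.999702349682593
collar n 81 zmed 93.6 p95 99.3 enc [595.8  43.9] D 45.1 mid [595.7  45.8  91.2] mean [595.6  45.5  93.3]
```

View pics/d1.png

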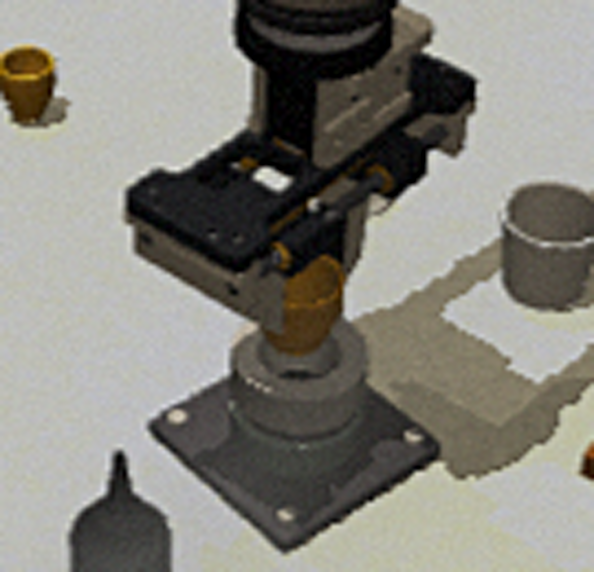

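The collar hangs upright over the hole (300,345 in the crop), with its foot about 11 mm above the face. Descend to short of home, reading the force.

```bash
cat > f.py <<'E'
import sys
from h import *
F=[];P=[]
for i in range(int(sys.argv[1])):
    capture('top');o=get_obs();F.append(o['contact_force']);P.append(o['tool_pos'])
print('t %.2f F'%o['time'],np.mean(F,0).round(2),'sd',np.std(F,0).round(2),'p',np.mean(P,0).round(1),'w %.1f g %.1f'%(o['grip_width'],o['finger_force']))
E
python3 f.py 8
python3 -m handwheel '[[[0,0,0],[0,0,0.01],0],[[0,0,0],[0,0,0.02],0],[[0,0,0],[0,0,0.024],0],[[0,0,0],[0,0,0.024],0]]'
python3 f.py 6
```

```text
t 5.05 F [ 0.18 -0.3  -1.51] sd [0.33 0.58 0.43] p [594.4  44.3 107.4] w 46.7 g 30.0
time: 5.45
tool_pos: [593.2, 44.5, 81.3]
tcp_rot: [-3.139, -0.0, 1.571]
contact_force: [-0.6, 0.5, -0.9]
grip_width: 47.0
finger_force: 30.0
t 5.75 F [-0.05  0.23 -1.29] sd [0.54 0.41 0.28] p [594.1  44.5  82.7] w 47.1 g 30.0
```

```bash
python3 -m handwheel '[[[0,0,0],[0,0,0.001],0],[[0,0,0],[0,0,0.002],0],[[0,0,0],[0,0,0.003],0],[[0,0,0],[0,0,0.003],0]]' | grep force
python3 f.py 4
python3 -m handwheel '[[[0,0,0],[0,0,0.001],0],[[0,0,0],[0,0,0.0015],0],[[0,0,0],[0,0,0.0015],0]]' | grep force
python3 f.py 4
python3 -m handwheel '[[[0,0,0],[0,0,0.0005],0],[[0,0,0],[0,0,0.001],0],[[0,0,0],[0,0,0.001],0]]' | grep force
python3 f.py 4
```

```text
contact_force: [-0.5, 0.3, -1.6]
finger_force: 30.0
t 6.35 F [-0.5  -0.05 -1.61] sd [0.45 0.19 0.32] p [594.   44.5  79.6] w 46.9 g 30.0
contact_force: [-0.6, 0.2, -1.6]
finger_force: 30.0
t 6.85 F [-0.34  0.16 -1.19] sd [0.33 0.83 0.16] p [594.   44.5  78.2] w 47.0 g 30.0
contact_force: [0.2, 0.8, -1.9]
finger_force: 30.0
t 7.35 F [-0.24  0.06 -1.34] sd [0.14 0.56 0.14] p [594.   44.5  77.2] w 46.8 g 30.0
```

```bash
python3 -m handwheel '[[[0,0,0],[0,0,0.0005],0],[[0,0,0],[0,0,0.001],0],[[0,0,0],[0,0,0.001],0]]' | grep contact
python3 f.py 4
python3 -m handwheel '[[[0,0,0],[0,0,0.0005],0],[[0,0,0],[0,0,0.0005],0]]' | grep contact
python3 f.py 4
```

```text
contact_force: [0.0, -0.5, -1.1]
t 7.85 F [-0.36  0.45 -1.4 ] sd [0.47 0.36 0.68] p [594.   44.5  76.2] w 47.1 g 30.0
contact_force: [-0.3, 0.4, -1.3]
t 8.25 F [ 0.04  0.85 -1.01] sd [0.46 0.24 0.3 ] p [594.1  44.5  75.7] w 47.0 g 30.0
```

```bash
python3 -m handwheel '[[[0,0,0],[0,0,0.0005],0],[[0,0,0],[0,0,0.0005],0]]' | grep contact
python3 f.py 4
python3 -m handwheel '[[[0,0,0],[0,0,0.0003],0],[[0,0,0],[0,0,0.0003],0]]' | grep contact
python3 f.py 4
```

```text
contact_force: [-0.1, 1.1, 1.0]
t 8.65 F [-0.49  0.6   1.63] sd [0.58 0.56 0.22] p [594.3  44.5  75.5] w 47.1 g 30.0
contact_force: [-0.8, 0.8, 3.9]
t 9.05 F [-0.11  0.83  3.66] sd [0.35 0.37 0.76] p [594.3  44.5  75.2] w 47.1 g 30.0
```

```bash
python3 -m handwheel '[[[0,0,0],[0,0,0.0002],0],[[0,0,0],[0,0,0.0002],0]]' | grep contact
python3 f.py 12
```

```text
contact_force: [-0.4, 1.4, 4.0]
t 9.85 F [-0.02  0.79  5.07] sd [0.45 0.42 0.59] p [594.3  44.5  75. ] w 47.4 g 30.0
```

Bedding push done: about 5.1 N at the wrist, or 6.5 N on the die with the collar's weight, held for over 0.5 s. Release, go up and check the seat.

```bash
python3 -m handwheel '[[[0,0,0],[0,0,0],0.6],[[0,0,0],[0,0,0],0.7],[[0,0,0],[0,0,0],0.85],[[0,0,0],[0,0,0],0.85],[[0,0,0],[0,0,-0.02],0.85],[[0,0,0],[0,0,-0.06],0.85],[[0,0,0],[0,0,-0.11],0.85],[[0,0,0],[0,0,-0.15],0.85],[[0,0,0],[0.05,-0.04,-0.15],0.85],[[0,0,0],[0.09,-0.08,-0.15],0.85],[[0,0,0],[0.125,-0.11,-0.15],0.85],[[0,0,0],[0.16,-0.124,-0.15],0.85]]'
python3 -m handwheel '[[[0,0,0],[0,0,0],0.85],[[0,0,0],[0,0,0],0.85]]' | grep pos
python3 - <<'E'
from m import *
for n in('scene','top'):
    c=snap(n,n+'2.png')
    P=band(c,(594,44),36,80,100);print(n,'rim z',np.percentile(P[:,2],[5,25,50,75,95]).round(1));show(c,(594,44),36,80,100,n)
    # rim tilt by plane fit to upper points
    Q=P[P[:,2]>np.percentile(P[:,2],50)];A=np.c_[Q[:,:2]-[594,44],np.ones(len(Q))];print(np.linalg.lstsq(A,Q[:,2],rcond=None)[0].round(3))
    show(c,(470,205),25,90,108,'punchtop')
    show(c,(470,205),25,60,90,'shaft')
E
```

```text
time: 11.05
tool_pos: [469.7, 201.9, 224.8]
tcp_rot: [-3.141, 0.0, 1.57]
contact_force: [0.9, 1.3, 0.6]
grip_width: 77.9
finger_force: 0.0
tool_pos: [471.4, 202.1, 224.9]
scene rim z [80.7 83.7 87.3 89.8 92.5]
scene n 175 zmed 87.3 p95 92.5 enc [596.6  44.7] D 51.7 mid [596.   44.9  87.4] mean [597.2  45.6  86.9]
[-3.000e-03 -6.000e-03  9.012e+01]
punchtop n 105 zmed 97.3 p95 100.5 enc [473.5 205.7] D 32.1 mid [472.7 207.3  96.3] mean [474.5 209.1  96.7]
shaft n 116 zmed 74.8 p95 87.6 enc [472.8 208.1] D 29.3 mid [475.3 207.7  75.5] mean [480.6 211.6  75.6]
top rim z [81.1 87.6 90.1 91.4 95.2]
top n 85 zmed 90.1 p95 95.2 enc [595.4  42.8] D 48.5 mid [595.6  42.3  89.2] mean [595.4  42.1  89.5]
[-3.0000e-03 -3.1000e-02  9.2236e+01]
punchtop n 82 zmed 98.3 p95 101.9 enc [471.3 205.2] D 28.2 mid [470.9 203.8  97.1] mean [470.3 203.5  98.2]
shaft n 24 zmed 76.2 p95 88.0 enc [470.4 203.5] D 27.4 mid [470.4 199.5  76.6] mean [467.8 196.7  75.8]
```

View pics/scene2.png

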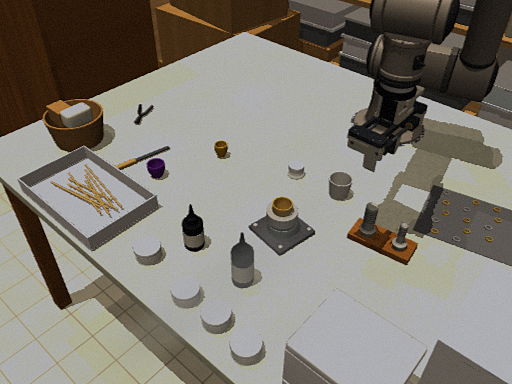

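The collar is seated in the die (282,205): rim about 91 mm up, level, 48 mm wide. Everything else is unmoved. The gripper is above the larger punch (370,217); now descend, opening forward/backward along x.

```bash
python3 f.py 2; python3 -m handwheel '[[[0,0,0],[0.001,0.001,0.04],0.85],[[0,0,0],[0.001,0.001,0.08],0.85],[[0,0,0],[0.001,0.001,0.11],0.85],[[0,0,0],[0.001,0.001,0.11],0.85],[[0,0,0],[0.001,0.001,0.11],0.85]]' | grep pos; python3 f.py 2
```

```text
t 11.45 F [ 0.3  -0.56  0.42] sd [0.06 0.12 0.08] p [472.5 200.2 224.5] w 78.0 g 0.0
tool_pos: [473.5, 201.6, 115.0]
t 12.05 F [0.37 0.47 0.02] sd [0.41 0.28 0.42] p [474.2 202.1 116.2] w 78.1 g 0.0
```

```bash
python3 -m handwheel '[[[0,0,0],[0.003,-0.0025,0],0.85],[[0,0,0],[0.003,-0.0025,0.02],0.85],[[0,0,0],[0.003,-0.0025,0.04],0.85],[[0,0,0],[0.003,-0.0025,0.054],0.85],[[0,0,0],[0.003,-0.0025,0.054],0.85],[[0,0,0],[0.003,-0.0025,0.054],0.6],[[0,0,0],[0.003,-0.0025,0.054],0.45],[[0,0,0],[0.003,-0.0025,0.054],0.38],[[0,0,0],[0.003,-0.0025,0.054],0.32],[[0,0,0],[0.003,-0.0025,0.054],0.2],[[0,0,0],[0.003,-0.0025,0.054],0],[[0,0,0],[0.003,-0.0025,0.054],0]]';python3 f.py 3
```

```text
time: 13.25
tool_pos: [470.2, 205.3, 60.7]
tcp_rot: [-3.141, 0.0, 1.571]
contact_force: [0.5, -0.8, -0.3]
grip_width: 27.7
finger_force: 30.0
t 13.40 F [ 0.06 -0.03  0.53] sd [0.25 0.42 0.44] p [470.2 205.3  60.7] w 27.3 g 30.0
```

```bash
python3 -m handwheel '[[[0,0,0],[0,0,-0.01],0],[[0,0,0],[0,0,-0.03],0],[[0,0,0],[0,0,-0.07],0],[[0,0,0],[0,0,-0.11],0],[[0,0,0],[0,0,-0.125],0],[[0,0,0],[-0.04,0.03,-0.125],0],[[0,0,0],[-0.08,0.06,-0.125],0],[[0,0,0],[-0.12,0.092,-0.125],0],[[0,0,0],[-0.161,0.124,-0.125],0],[[0,0,0],[-0.161,0.124,-0.125],0],[[0,0,0],[-0.161,0.124,-0.125],0],[[0,0,0],[-0.161,0.124,-0.125],0]]';python3 f.py 8
python3 - <<'E'
from m import *
c=snap('scene');o=get_obs();print(np.round(o['tool_pos'],1),np.round(o['tcp_rot'],3))
show(c,o['tool_pos'][:2],32,150,172,'shaft');show(c,o['tool_pos'][:2],32,146,152,'cone');show(c,o['tool_pos'][:2],32,125,146,'cone')
show(c,(594,44),36,82,95,'rim')
im=cv2.resize(c['image'][100:260,200:370],None,fx=3.7,fy=3.7,interpolation=2);cv2.imwrite('pics/d2.png',cv2.cvtColor(im,cv2.COLOR_RGB2BGR))
E
```

```text
time: 14.6
tool_pos: [593.3, 45.0, 185.4]
tcp_rot: [-3.14, -0.0, 1.571]
contact_force: [-0.6, 0.7, -3.9]
grip_width: 27.3
finger_force: 30.0
t 15.00 F [-0.17  0.21 -3.39] sd [0.68 0.53 0.35] p [593.7  45.3 185.9] w 27.6 g 30.0
[594.1  44.7 185.8] [3.141 0.    1.571]
shaft n 139 zmed 154.6 p95 169.4 enc [596.6  48. ] D 39.9 mid [597.5  47.7 160.9] mean [603.1  53.7 157.5]
cone n 44 zmed 150.6 p95 151.8 enc [597.9  46.5] D 40.0 mid [600.   46.4 149.1] mean [604.9  53.3 150. ]
cone n 37 zmed 139.4 p95 144.3 enc [599.4  52.2] D 28.9 mid [602.   52.  138.4] mean [605.1  55.1 138.9]
rim n 153 zmed 88.3 p95 92.2 enc [596.5  43.8] D 52.5 mid [596.6  45.   87.6] mean [596.2  45.7  87.8]
```

View pics/d2.png

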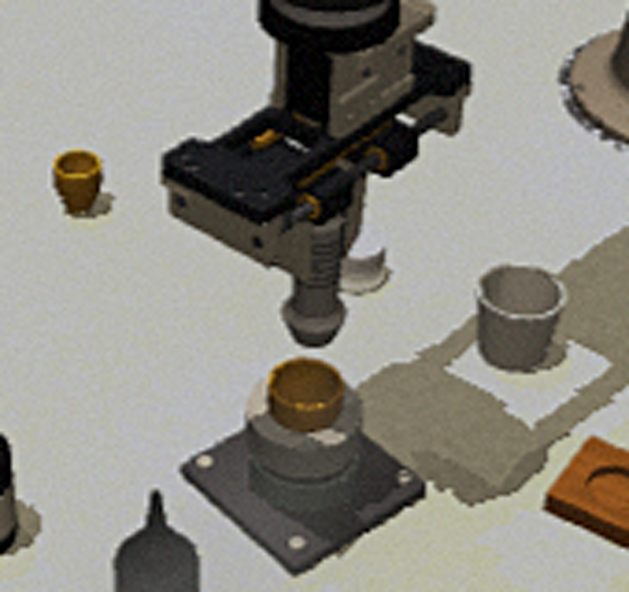

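The punch hangs upright over the collar mouth (cone at 314,325, rim at 307,395 in the crop), aligned within about 2 mm, and the clearance is 8 mm. Lower it to short of home.

```bash
python3 -m handwheel '[[[0,0,0],[-0.001,0,0.03],0],[[0,0,0],[-0.001,0,0.045],0],[[0,0,0],[-0.001,0,0.06],0],[[0,0,0],[-0.001,0,0.07],0],[[0,0,0],[-0.001,0,0.074],0],[[0,0,0],[-0.001,0,0.074],0]]'|grep contact;python3 f.py 5
python3 -m handwheel '[[[0,0,0],[0,0,0.001],0],[[0,0,0],[0,0,0.002],0],[[0,0,0],[0,0,0.002],0]]' | grep contact
python3 f.py 4
python3 -m handwheel '[[[0,0,0],[0,0,0.0005],0],[[0,0,0],[0,0,0.001],0],[[0,0,0],[0,0,0.001],0]]' | grep contact
python3 f.py 4
```

```text
contact_force: [0.8, -0.5, -5.0]
t 15.90 F [-0.49 -0.17 -3.29] sd [0.49 0.72 0.15] p [594.6  43.3 112.4] w 27.6 g 30.0
contact_force: [-0.1, -0.5, -4.0]
t 16.40 F [-0.43 -0.25 -3.69] sd [0.16 0.49 0.29] p [594.2  43.3 109.7] w 27.7 g 30.0
contact_force: [0.9, 0.8, -3.9]
t 16.90 F [-0.09  0.14 -3.65] sd [0.78 0.43 0.14] p [594.2  43.3 108.7] w 27.6 g 30.0
```

```bash
for i in 1 2; do echo; done; python3 -m handwheel '[[[0,0,0],[0,0,0.0005],0],[[0,0,0],[0,0,0.001],0],[[0,0,0],[0,0,0.001],0]]' | grep contact
python3 f.py 4
python3 -m handwheel '[[[0,0,0],[0,0,0.0005],0],[[0,0,0],[0,0,0.0005],0]]' | grep contact
python3 f.py 4
python3 -m handwheel '[[[0,0,0],[0,0,0.0005],0],[[0,0,0],[0,0,0.0005],0]]' | grep contact
python3 f.py 4
python3 -m handwheel '[[[0,0,0],[0,0,0.0005],0],[[0,0,0],[0,0,0.0005],0]]' | grep contact
python3 f.py 4
```

```text
contact_force: [-0.1, -0.6, -3.7]
t 17.40 F [-0.04 -0.14 -4.51] sd [0.6  0.42 0.64] p [594.2  43.2 107.7] w 27.5 g 30.0
contact_force: [-0.4, -0.2, -3.1]
t 17.80 F [ 0.16 -0.44 -3.67] sd [0.74 0.32 0.51] p [594.2  43.3 107.2] w 27.8 g 30.0
contact_force: [-0.9, -0.4, -4.2]
t 18.20 F [-0.02 -0.51 -3.76] sd [0.4  0.22 0.39] p [594.2  43.3 106.7] w 27.5 g 30.0
contact_force: [0.5, -0.6, -3.4]
t 18.60 F [ 0.7  -0.61 -3.6 ] sd [0.77 0.32 0.44] p [594.2  43.3 106.2] w 27.5 g 30.0
```

```bash
python3 -m handwheel '[[[0,0,0],[0,0,0.0005],0],[[0,0,0],[0,0,0.0005],0]]' | grep contact
python3 f.py 4
python3 -m handwheel '[[[0,0,0],[0,0,0.0005],0],[[0,0,0],[0,0,0.0005],0]]' | grep contact
python3 f.py 4
python3 -m handwheel '[[[0,0,0],[0,0,0.0004],0],[[0,0,0],[0,0,0.0004],0]]' | grep contact
python3 f.py 4
```

```text
contact_force: [0.8, -1.0, -4.4]
t 19.00 F [ 0.72 -0.6  -3.98] sd [0.34 0.32 0.34] p [594.3  43.3 105.7] w 27.3 g 30.0
contact_force: [-0.5, -0.3, -2.6]
t 19.40 F [ 1.16 -0.92 -2.89] sd [0.53 0.13 0.42] p [594.3  43.3 105.3] w 27.2 g 30.0
contact_force: [-0.3, -0.2, -0.8]
t 19.80 F [-0.06 -0.42 -1.18] sd [0.25 0.51 0.29] p [594.3  43.3 105. ] w 27.2 g 30.0
```

```bash
python3 -m handwheel '[[[0,0,0],[0,0,0.0004],0],[[0,0,0],[0,0,0.0008],0],[[0,0,0],[0,0,0.0008],0]]' | grep contact
python3 f.py 3
python3 -m handwheel '[[[0,0,0],[0,0,0.0005],0],[[0,0,0],[0,0,0.0005],0]]' | grep contact
python3 f.py 4
```

```text
contact_force: [-0.6, -0.9, 3.1]
t 20.25 F [-0.83 -0.88  3.2 ] sd [0.26 0.35 0.44] p [594.5  43.3 104.4] w 27.5 g 30.0
contact_force: [-1.1, -0.2, 6.3]
t 20.65 F [-0.4 -0.6  6. ] sd [0.28 0.24 0.22] p [594.7  43.3 104.1] w 27.4 g 30.0
```

```bash
python3 -m handwheel '[[[0,0,0],[0,0,0.0004],0],[[0,0,0],[0,0,0.0008],0],[[0,0,0],[0,0,0.0008],0]]' | grep contact
python3 f.py 6
```

```text
contact_force: [-0.6, -0.4, 7.7]
t 21.25 F [-0.76 -0.73  7.97] sd [0.6  0.19 0.43] p [595.1  43.2 103.9] w 27.7 g 30.0
```

```bash
python3 f.py 4; python3 -m handwheel '[[[0,0,0],[0,0,0.0004],0],[[0,0,0],[0,0,0.0004],0]]' | grep contact
python3 f.py 6
```

```text
t 21.45 F [-0.44 -0.16  7.87] sd [0.22 0.57 0.48] p [595.1  43.2 103.9] w 27.6 g 30.0
contact_force: [-0.1, -0.1, 8.8]
t 21.95 F [-0.16 -0.52  9.21] sd [0.57 0.49 0.19] p [595.3  43.2 103.7] w 27.5 g 30.0
```

```bash
python3 -m handwheel '[[[0,0,0],[0,0,0.0005],0],[[0,0,0],[0,0,0.0005],0]]' | egrep 'contact|rot'
python3 f.py 24
```

```text
tcp_rot: [3.138, 0.0, 1.571]
contact_force: [-0.7, 0.2, 10.8]
t 23.35 F [-0.59 -0.5  10.7 ] sd [0.58 0.38 0.61] p [595.5  43.2 103.5] w 27.5 g 30.0
```

Pushed steadily at about 14.4 N on the punch (10.7 N at the wrist plus weight) for over a second. Release, back off and check.

```bash
python3 -m handwheel '[[[0,0,0],[0,0,0],0.33],[[0,0,0],[0,0,0],0.4],[[0,0,0],[0,0,0],0.6],[[0,0,0],[0,0,0],0.8],[[0,0,0],[0,0,0],0.8],[[0,0,0],[0,0,-0.03],0.8],[[0,0,0],[0,0,-0.07],0.8],[[0,0,0],[0,0,-0.12],0.8],[[0,0,0],[0.0,-0.04,-0.12],0.8],[[0,0,0],[0.0,-0.09,-0.12],0.8],[[0,0,0],[0.0,-0.14,-0.12],0.8],[[0,0,0],[0.0,-0.16,-0.12],0.8]]' | egrep 'pos|contact'
python3 - <<'E'
from m import *
ims=[]
for n in('scene','top'):
    c=snap(n)
    show(c,(594,44),18,136,152,n+' top');show(c,(594,44),16,112,128,n+' shaft');show(c,(594,44),30,84,96,n+' rim')
    r=c['camera_from_world']@[594,44,95,1];u,v=int(r[0]/r[2]*c['fx']+c['cx']),int(r[1]/r[2]*c['fy']+c['cy'])
    ims.append(cv2.resize(c['image'][v-55:v+55,u-38:u+38],None,fx=5,fy=5,interpolation=2))
cv2.imwrite('pics/e.png',cv2.cvtColor(np.hstack(ims),cv2.COLOR_RGB2BGR))
E
```

```text
tool_pos: [429.9, 43.7, 221.6]
contact_force: [0.9, -0.9, 0.7]
scene top n 94 zmed 141.3 p95 143.7 enc [597.5  46.1] D 28.6 mid [598.2  46.  141.2] mean [599.5  47.7 141. ]
scene shaft n 26 zmed 119.4 p95 124.9 enc [600.8  49.1] D 25.4 mid [601.3  49.3 118.7] mean [604.7  50.8 119. ]
scene rim n 137 zmed 89.1 p95 93.7 enc [599.6  45.7] D 51.4 mid [598.3  45.8  89.9] mean [604.1  52.1  89.1]
top top n 92 zmed 143.1 p95 145.6 enc [597.5  44.5] D 28.8 mid [597.   44.5 142.2] mean [596.4  44.2 142.9]
top shaft n 10 zmed 121.2 p95 125.7 enc [593.5  42.3] D 26.9 mid [592.   42.  120.2] mean [589.5  37.6 121. ]
top rim n 68 zmed 90.7 p95 94.0 enc [597.  44.] D 48.1 mid [596.5  44.7  89.8] mean [591.5  42.6  90.4]
```

View pics/e.png

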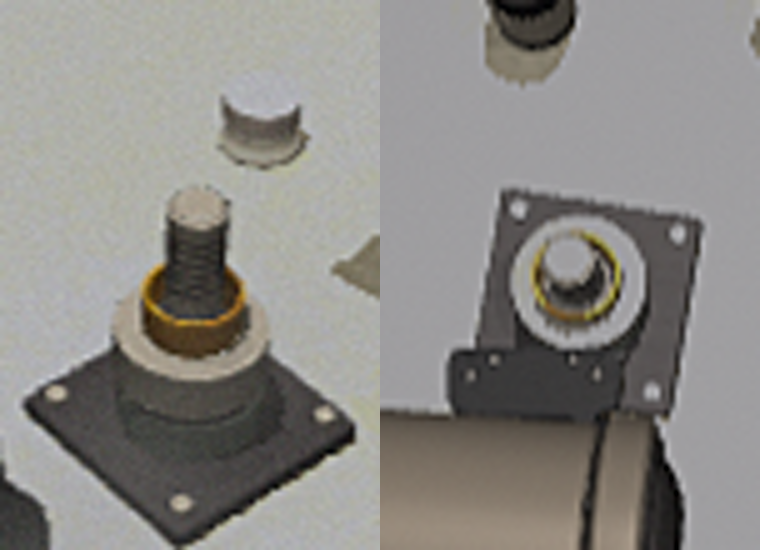

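The scene crop shows the punch upright in the collar and the collar level in the die, with the gripper clear. The punch top (about 142.5–143) is about 52.7 mm above the rim, as it should be when home. One more number check: rim above the die face (should be 22 mm), by averaging.

```bash
python3 - <<'E'
from m import *
for n in('scene','top'):
    cs=[snap(n) for _ in range(10)];c=cs[0];c['depth']=np.median([x['depth'] for x in cs],0)
    W=cloud(c);ctr=(595.5,44.3) if n=='top' else (597,45.7)
    r=np.hypot(W[...,0]-ctr[0],W[...,1]-ctr[1])
    hsv=cv2.cvtColor(c['image'],cv2.COLOR_RGB2HSV);br=(hsv[...,1]>110)&(hsv[...,0]>12)&(hsv[...,0]<35)
    f=W[(r>28)&(r<34)&(W[...,2]>62)&(W[...,2]<80)&~br];R=W[(r>20)&(r<25)&(W[...,2]>86)&(W[...,2]<97)]
    t=W[(r<10)&(W[...,2]>135)]
    for k,P in(('face',f),('rim',R),('top',t)):
        A=np.c_[P[:,:2]-ctr,np.ones(len(P))];print(n,k,len(P),'med %.1f p80 %.1f'%(np.median(P[:,2]),np.percentile(P[:,2],80)),np.linalg.lstsq(A,P[:,2],rcond=None)[0].round(3))
o=get_obs();print(o['time'],np.round(o['tool_pos'],1))
E
```

```text
scene face 103 med 68.6 p80 69.0 [2.0000e-03 1.0000e-03 6.8517e+01]
scene rim 78 med 89.6 p80 90.2 [-1.4000e-02 -1.3000e-02  8.9369e+01]
scene top 41 med 142.6 p80 143.1 [1.20000e-02 5.00000e-03 1.42614e+02]
top face 132 med 69.3 p80 70.1 [-5.0000e-03  0.0000e+00  6.9436e+01]
top rim 53 med 91.1 p80 91.7 [ 8.0000e-03 -1.0000e-02  9.0715e+01]
top top 47 med 143.5 p80 144.3 [2.70000e-02 4.40000e-02 1.43456e+02]
25.65 [434.2  43.3 221.8]
```

Rim minus face is about 21–22 mm and punch top minus face about 74 mm (74.7 expected). Both are home and level, so I'm handing in.

```bash
python3 -c "from plant import close_job; print(close_job())"
```

```text
the job is handed in; nothing more can be done
None
```

The job is handed in at 26 s: the larger collar was bedded at about 6.5 N and the larger punch seated at about 14.4 N for over a second (wrist reading plus part weight, so 5.1 N and 10.7 N of arm push), and camera checks show both upright and home to within about 1 mm.

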